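# Hold a painted panel in the glue-up corner

## Robot

A 6-joint arm with a two-finger parallel gripper is mounted at the origin on the work surface. World frame = base frame: x ahead of the robot, y to its left, z up, the work surface at z = 0. Lengths are in m, angles in rad, forces in N, time in s.
With the tool pointing down it reaches from about 0.375 to 0.975 m from the base axis. Payload 3.8 kg.
Tool frame: the origin (TCP) lies midway between the tips of the shut fingers; the grasp point (between the pads) lies 19 mm behind it; z points along the fingers, y is the line along which they close (so a half turn about z gives the same grasp; the last joint's range is limited). The gripper opens to 85 mm and grips with 20 to 120 N. Pads are 22 mm wide; open, the fingers measure 114 mm over their backs; the gripper's body (76 mm by 85 mm) begins 54 mm behind the grasp point. The pads swing forward as they close: fully open they stand 13 mm farther back than shut.
Start: joints at [1.224, 0.264, 1.604, -0, 1.274, -0.037], TCP at [0.206, 0.643, 0.231] pointing down, gripper open.
Joint ranges: [-2.63, 2.63], [-0.94, 2.18], [0.31, 2.57], [-1.31, 4.45], [0, 2.66], [-2.55, 2.55]. Speed limits (rad/s): [2.57, 2.57, 3.14, 3.14, 3.14, 3.14].

## Interface

Orientations are given as a rotation vector (axis times angle).
In Python, from workcell import status, read_camera, workorder, masks_of gives the robot as it stands.
- The arm moves only by the tool drive_tool, never from a script. Its argument "rows" is a list of rows, each a list of 7 numbers: the turn, a rotation vector about the tool's x, y, z in degrees, then the shift along the tool's x, y, z in m, then the opening, from 0 (shut) to 1 (fully open). In form: [[ax, ay, az, tx, ty, tz, claw], ...]. A call has 1 to 8 rows; each row shifts and turns the commanded pose from where the row before left it, along the tool's axes as they then stand; what a row does not reach is not made up. A row lasts 1/12 s, in which the tool goes at most 41.7 mm and 7.16 degrees, less where a joint would pass 70% of its speed; a pose out of reach is approached as far as the arm can. A call is refused whole if a number of a shift passes 0.0417 or a number of a turn 7.16, either way. A call with a gripper value outside its range is refused whole. The fingers move at their own pace and stop on an object; "force" is the grip in N (left out, the last holds). Time passes only in rows, so rows that do not move let the fingers close. It gives the time, the measured TCP pose, the force, the opening and the grip force at its end, in the units of the state.
- status.read_state(): the state, without advancing time (a new reading comes with each control period).
- read_camera(name): name is "scene" or "top"; returns a dict with "color" (384x512x3 uint8, red, green, blue), "intrinsics" (3x3 intrinsics, pixels), "world_from_camera" (4x4, takes a point from camera to world coordinates). Camera axes: x right, y up, looking along -z (the intrinsics and any distortion apply to the point x, -y, -z); pixel columns grow to the right and rows downward; lengths in m; the calibration is good to about 2 mm. A picture is of the moment at which its call begins. There is no depth.
- workorder.finish_job(): hands the job in; it is judged then, once.
Trained networks look in a picture, given as the dict that the camera call returned (one of the last four; its "shot" number tells which), for a name from the list of things; names that differ only in an ending like _2 or _b are one class to them, and where a whole thing is asked for, a point or a joint stands for the part that bears it (a point fixed in the world has none). Each returns a list of dicts, best first, with "score" (0 to 1); they miss things now and then, are a little off and sometimes report something else, mostly with a low value. They report only what shows in the picture. A call takes as long as a camera call. They do not tell look-alikes from the thing itself.
- masks_of(picture, name): "mask" (384x512 bool, what is visible of it) and "bbox" ([left, top, right, bottom] in pixels, round what is visible of it).
The state is a dict: "time": time; "q": joint angles; "joint_vel": joint speeds; "joint_torque": joint torques, N m; "tool_pos": TCP position; "tcp_rot": TCP orientation; "wrist_force": force on the tool from outside, world axes, zero at the start; "torque": the same for the moment, N m; "width": opening from 0.0 (shut) to 1.0 (fully open); "grip_force": force on a finger pad.
Only numpy, scipy, OpenCV 4.12 (cv2) and the standard library are available. Lean on these libraries where they do the work, as an engineer would, in place of code of your own. Each camera call takes 0.05 s, during which the arm holds its last target. There are 200 camera calls.

## Task

Take the small painted panel off its drying easel and stand it upright in the glue-up jig, on the thin edge that rests on the easel's ledge, with the painted face looking away from the yellow fence. Press it into the corner so that its bare back is flush on the yellow fence and its upright side edge touches the red fence at the same time, and finish the program still gripping it and pressing it lightly against both fences, as if waiting for the glue to grab. Leave the jars, the spool and the brush where they are.

Things in the scene. Friction and masses are not known exactly. Their poses are not given: they have to be found in the camera images.
- panel: Rigid wooden panel, 56 mm wide (its y), 120 mm tall (z), 18 mm thick (x), about 0.1 kg. The -x face is blue with a red-and-yellow dot near the top and a yellow bar near the bottom; the +x face (back) is bare plywood. Origin: centre of the thin bottom edge (56 x 18 mm). It starts loose on the easel, painted face up, bottom edge on the ledge, z rising 30 degrees above level away from the ledge
- panel_face (a point): Centre of the panel's painted face, 60 mm above the bottom edge; axes as the panel's. On the easel the panel's two long edges overhang the easel's board by 6 to 16 mm each, so fingers can grip it across its 56 mm width
- easel: Fixed low wooden easel: foot 130 (x) x 90 (y) x 10 mm; a sloping board 34 mm wide, 110 mm long, rises 30 degrees towards +x; at its low -x end a ledge of the same width stands 12 mm proud. The board's upper face starts 50 mm to -x of the origin, 45 mm high, and ends 45 mm to +x, 100 mm high. Origin: centre of the foot's underside, on the table
- jig: Fixed corner jig: white square board 180 x 180 x 12 mm with a yellow fence along its +x side and a red fence along its +y side, meeting in a right-angled corner. Origin: centre of the board's underside, on the table; z up, x towards the yellow fence, y towards the red fence
- jig_corner (a point): Inner corner where both fences' inner faces meet the top of the jig's board, at 60, 60, 12 mm in the jig's frame; axes as the jig's. The board's free area extends from here to -x and -y, 150 mm each way
- back_fence: Yellow fence, 20 mm thick (x), 165 mm long (y), 45 mm high above the board; its inner face looks to the jig's -x. Origin: centre of its underside, on the board. Rigid
- side_fence: Red fence, 20 mm thick (y), 145 mm long (x), 45 mm high above the board; its inner face looks to the jig's -y. Origin: centre of its underside, on the board. Rigid
- jar_blue: Bystander: paint jar with blue lid, 64 mm across, 85 mm tall; origin: centre of its underside
- jar_white: Bystander: paint jar with white lid, 60 mm across, 75 mm tall; origin: centre of its underside
- spool: Bystander: brown spool standing on its flange, 76 mm across, 42 mm tall; origin: centre of its underside
- brush: Bystander: yellow-handled brush, 180 mm long, lying on the table between the easel and the jig; origin about its middle, on the table
There are look-alikes about, which are no part of the job. Several things have the shape of the panel; the one meant has the colours described above.

How it is judged:
By the outcome, as a careful person would: the job done as asked, in the order asked, and still so for the second after the job is handed in, while the arm keeps its last pose, push and grip.
It also fails if it takes over 64 s, if anything falls off the work surface, if the arm or the gripper's body presses on something with over 40 N, if the wrist force passes 120 N, or if a joint passes its speed limit or range.

## Working session

There is one attempt and no reset: what is moved stays moved. The work goes in short steps, Python scripts to look and compute and a tool call to move; the robot and the scene stay as the last step left them, time stands still between calls to the robot, and variables do not carry over. Pictures are saved under pics/ and viewed, at most 10 in all, crops included, and the job is handed in when it is done.

Besides the shell and the picture viewer there is one more tool, called by a JSON object that holds its "method" and its "body", one argument or row to a line. drive_tool: Moves the arm, as the interface text tells. Its arguments: {"type":"object","properties":{"rows":{"type":"array"},"force":{"type":"number"}},"required":["rows"]}

```bash
mkdir -p pics
python3 - <<'E'
from workcell import status, read_camera, masks_of
import cv2,numpy as np,pickle
s=status.read_state();print({k:np.round(v,3) for k,v in s.items()})
P={}
for n in("scene","top"):
    p=read_camera(n);P[n]=p
    cv2.imwrite(f"pics/{n}0.png",p["color"][:,:,::-1])
    print(n,np.round(p["intrinsics"],1).tolist(),np.round(p["world_from_camera"],3).tolist(),[k for k in p])
    for o in("panel","easel","jig","back_fence","side_fence","brush"):
        print(o,[(round(d["score"],2),np.round(d["bbox"]).tolist()) for d in masks_of(p,o)])
pickle.dump(P,open("p0.pkl","wb"))
E
```

```text
{'time': np.float64(0.0), 'q': array([ 1.224,  0.265,  1.605, -0.   ,  1.274, -0.037]), 'joint_vel': array([-0.   ,  0.   ,  0.   ,  0.001,  0.001,  0.002]), 'joint_torque': array([-1.0000e-03, -5.1512e+01, -3.6731e+01, -0.0000e+00,  1.3000e-02,
       -0.0000e+00]), 'tool_pos': array([0.206, 0.642, 0.23 ]), 'tcp_rot': array([-4.850e-01, -3.104e+00,  3.000e-03]), 'wrist_force': array([-0.976,  1.252,  0.159]), 'torque': array([-0.05 , -0.003, -0.022]), 'grip_force': np.float64(0.0), 'width': np.float64(1.002)}
scene [[421.2, 0.0, 251.4], [0.0, 421.2, 191.2], [0.0, 0.0, 1.0]] [[-0.472, -0.676, 0.566, 1.102], [0.881, -0.351, 0.316, 0.275], [-0.015, 0.648, 0.761, 0.731], [0.0, 0.0, 0.0, 1.0]] ['color', 'intrinsics', 'world_from_camera', 'shot']
panel [(0.79, [177.0, 121.0, 232.0, 143.0]), (0.69, [100.0, 154.0, 155.0, 186.0]), (0.42, [239.0, 166.0, 311.0, 199.0])]
easel [(0.72, [177.0, 144.0, 240.0, 182.0])]
jig [(0.91, [293.0, 176.0, 413.0, 273.0])]
back_fence [(0.75, [297.0, 200.0, 368.0, 261.0])]
side_fence [(0.83, [360.0, 201.0, 411.0, 256.0])]
brush [(0.83, [241.0, 167.0, 311.0, 198.0])]
top [[437.1, 0.0, 253.3], [0.0, 437.1, 193.5], [0.0, 0.0, 1.0]] [[-0.098, 0.974, -0.205, 0.396], [-0.995, -0.096, 0.021, 0.026], [0.001, 0.206, 0.979, 0.998], [0.0, 0.0, 0.0, 1.0]] ['color', 'intrinsics', 'world_from_camera', 'shot']
panel [(0.98, [321.0, 194.0, 362.0, 253.0]), (0.59, [364.0, 138.0, 416.0, 191.0])]
easel [(0.93, [312.0, 197.0, 352.0, 258.0]), (0.22, [122.0, 185.0, 218.0, 281.0])]
jig [(0.87, [122.0, 182.0, 220.0, 280.0])]
back_fence [(0.85, [144.0, 190.0, 221.0, 213.0])]
side_fence [(0.85, [123.0, 198.0, 155.0, 263.0])]
brush [(0.9, [222.0, 222.0, 295.0, 244.0]), (0.33, [185.0, 119.0, 218.0, 158.0])]
```

View pics/scene0.png

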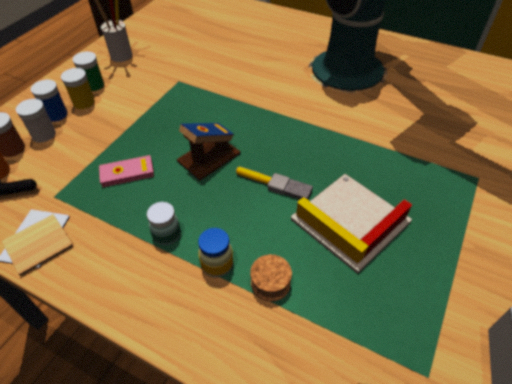

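View pics/top0.png

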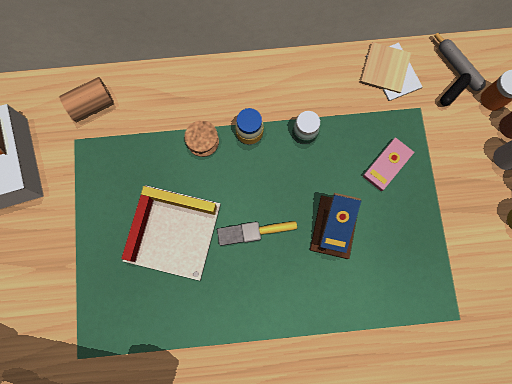

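Run:
```python
import cv2,pickle
import numpy as np
P=pickle.load(open("p0.pkl","rb"))
a=cv2.resize(P["top"]["color"][125:275,300:430],None,fx=4,fy=4,interpolation=2)[:,:,::-1]
b=cv2.resize(P["scene"]["color"][100:200,80:250],None,fx=4,fy=4,interpolation=2)[:,:,::-1]
c=np.zeros((600,800,3),np.uint8);c[:500,:433]=cv2.resize(a,(433,500));c[:282,:][:, 433:]=cv2.resize(b,(800,470))[:282,:367] if 0 else cv2.resize(b,(367,282))
cv2.imwrite("pics/crop0.png",c)
```

```text
(no output)
```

View pics/crop0.png

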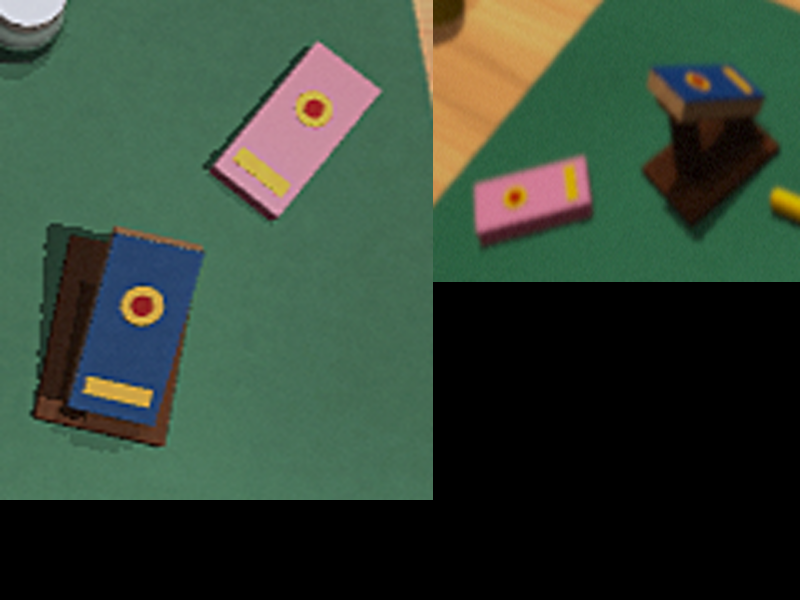

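The scene picture shows the blue panel on the easel at about (207,130), and the top picture shows it at (340,222). Three things have the panel's shape:
- **Blue panel:** top (340,222).
- **Pink panel:** lying on the mat, top (389,163).
- **Bare wooden piece:** top (386,67).

The enlarged crop confirms that only the one on the easel is blue with a red-and-yellow dot and a yellow bar, so that is the target. The jig is at top (172,232), with the yellow fence on the far side and the red fence on the left. Next I fit the poses.

```bash
cat > fit.py <<'E'
import numpy as np,cv2,pickle
from scipy.optimize import minimize
from scipy.spatial.transform import Rotation as R
S=8
def proj(p,X):
    T=np.linalg.inv(p["world_from_camera"]);c=X@T[:3,:3].T+T[:3,3];c=c*[1,-1,-1]
    u=c@np.asarray(p["intrinsics"]).T;return u[:,:2]/u[:,2:]
def box(lo,hi):
    return np.array([[x,y,z] for x in(lo[0],hi[0]) for y in(lo[1],hi[1]) for z in(lo[2],hi[2])])
def sil(p,X,shape=(384,512)):
    # soft silhouette of hull, by area of supersampled polygon
    h=cv2.convexHull(proj(p,X).astype(np.float32))
    m=np.zeros((shape[0]*4,shape[1]*4),np.uint8)
    cv2.fillConvexPoly(m,np.round(((h+.5)*4-.5)*16).astype(np.int32),255,shift=4)
    return cv2.resize(m,(shape[1],shape[0]),interpolation=cv2.INTER_AREA)/255.
E
python3 - <<'E'
from fit import *
P=pickle.load(open("p0.pkl","rb"))
hsv={n:cv2.cvtColor(P[n]["color"],cv2.COLOR_RGB2HSV) for n in P}
def region(n,b,f):
    m=np.zeros((384,512));l,t,r,bo=b;H=hsv[n][t:bo,l:r].astype(int);m[t:bo,l:r]=f(H[...,0],H[...,1],H[...,2]);return m
def clean(m):
    k,l,s,_=cv2.connectedComponentsWithStats(m.astype(np.uint8));m=(l==1+np.argmax(s[1:,4])).astype(np.uint8)
    return cv2.morphologyEx(m,cv2.MORPH_CLOSE,np.ones((7,7))).astype(float)
yel=lambda h,s,v:(h>20)&(h<34)&(s>140)&(v>80)
red=lambda h,s,v:((h<8)|(h>172))&(s>150)&(v>50)
blue=lambda h,s,v:(h>98)&(h<130)&(s>90)
jb={"top":(115,175,225,285),"scene":(285,165,420,280)}
pb={"top":(312,185,368,262),"scene":(170,112,245,150)}
M={}
for n in P:
    M[n]={"y":clean(region(n,jb[n],yel)),"r":clean(region(n,jb[n],red)),"b":clean(region(n,pb[n],blue))}
    print(n,{k:int(v.sum()) for k,v in M[n].items()})
yb=box((.06,-.09+.0,.012),(.08,.075,.057));
jigT=lambda q,X:X@R.from_euler("z",q[2]).as_matrix().T+[q[0],q[1],0]
# fence extents along their length: yellow 165 from corner? centre unknown -> try options
def cost(q,views,yb,rb):
    c=0
    for n in views:
        Y=sil(P[n],jigT(q,yb));Rr=sil(P[n],jigT(q,rb))
        c+=np.abs(M[n]["y"]-Y*(1-0)).sum()+np.abs(M[n]["r"]-Rr).sum()
    return c
for opt in((-.09,.075,-.085,.06),(-.085,.08,-.085,.06),(-.09,.075,-.09,.055),(-.085,.08,-.09,.055)):
    yb=box((.06,opt[0],.012),(.08,opt[1],.057));rb=box((opt[2],.06,.012),(opt[3],.08,.057))
    for v in(["top"],["scene"],["top","scene"]):
        r=min((minimize(cost,[.32,.2,a],(v,yb,rb),method="Nelder-Mead",options=dict(initial_simplex=[[.3,.2,a],[.34,.2,a],[.3,.23,a],[.3,.2,a+.2]])) for a in(-.2,.1)),key=lambda r:r.fun)
        print(opt,v,np.round(r.x,4),round(r.fun,1))
        if len(v)==1 and opt[0]==-.09 and opt[2]==-.085: pass
# panel: painted face quad
F=np.array([[-.009,y,z] for y in(-.028,.028) for z in(0,.12)])
def pT(q,X):
    Rm=R.from_euler("zy",[q[3],np.pi/2-np.pi/6]).as_matrix()  # z-> rises 30deg towards +x
    return X@Rm.T+q[:3]
def pc(q,v):return sum(np.abs(M[n]["b"]-sil(P[n],pT(q,F))).sum() for n in v)
for v in(["top"],["scene"],["top","scene"]):
    q0=np.array([.33,-.17,.06,-.1]);sx=[q0]+[q0+d for d in np.diag([.03,.03,.02,.2])]
    r=minimize(pc,q0,(v,),method="Nelder-Mead",options=dict(initial_simplex=sx,maxiter=800))
    r=minimize(pc,r.x,(v,),method="Nelder-Mead",options=dict(initial_simplex=[r.x]+[r.x+d for d in np.diag([.005,.005,.005,.05])]))
    print("panel",v,np.round(r.x,4),round(r.fun,1))
pickle.dump(M,open("m0.pkl","wb"))
E
```

```text
scene {'y': 803, 'r': 644, 'b': 368}
top {'y': 639, 'r': 877, 'b': 1334}
(-0.09, 0.075, -0.085, 0.06) ['top'] [0.0333 0.24   0.8333] 1516.0
(-0.09, 0.075, -0.085, 0.06) ['scene'] [-1.0074  0.3961  0.4704] 1447.0
(-0.09, 0.075, -0.085, 0.06) ['top', 'scene'] [-0.9504  0.4267 -0.9185] 2963.0
(-0.085, 0.08, -0.085, 0.06) ['top'] [0.0333 0.24   0.8333] 1516.0
(-0.085, 0.08, -0.085, 0.06) ['scene'] [-0.7585  0.3428  0.3815] 1447.0
(-0.085, 0.08, -0.085, 0.06) ['top', 'scene'] [-0.9504  0.4267 -0.9185] 2963.0
(-0.09, 0.075, -0.09, 0.055) ['top'] [0.0333 0.24   0.8333] 1516.0
(-0.09, 0.075, -0.09, 0.055) ['scene'] [-0.7585  0.3428  0.3815] 1447.0
(-0.09, 0.075, -0.09, 0.055) ['top', 'scene'] [-0.9504  0.4267 -0.9185] 2963.0
(-0.085, 0.08, -0.09, 0.055) ['top'] [0.0333 0.24   0.8333] 1516.0
(-0.085, 0.08, -0.09, 0.055) ['scene'] [-0.7585  0.3428  0.3815] 1447.0
(-0.085, 0.08, -0.09, 0.055) ['top', 'scene'] [-0.6799 -0.0631  5.1014] 2963.0
panel ['top'] [ 0.4597 -0.1768  0.0155 -0.0599] 556.0
panel ['scene'] [ 0.2921 -0.1962  0.0896  0.2913] 378.7
panel ['top', 'scene'] [ 0.4563 -0.1712  0.0501 -0.0798] 719.2
```

```bash
cat > fit2.py <<'E'
from fit import *
def unproj(p,uv,z):
    d=np.linalg.inv(p["intrinsics"])@[uv[0],uv[1],1.];W=np.asarray(p["world_from_camera"]);d=W[:3,:3]@(d*[1,-1,-1]);o=W[:3,3]
    return o+d*(z-o[2])/d[2]
G=lambda m,s:cv2.GaussianBlur(m,(0,0),s) if s else m
def multi(cost,q0,st):
    q=np.array(q0,float)
    for s,f in((6,1),(2,.4),(0.7,.15),(0.7,.1)):
        q=(r:=minimize(cost,q,(s,),method="Nelder-Mead",options=dict(initial_simplex=[q]+[q+d for d in np.diag(np.array(st)*f)],maxiter=400,xatol=1e-5,fatol=.01))).x
    return q,r.fun
jigT=lambda q,X:X@R.from_euler("z",q[2]).as_matrix().T+[q[0],q[1],0]
YB=box((.06,-.085,.012),(.08,.08,.057));RB=box((-.085,.06,.012),(.06,.08,.057))
F=np.array([[-.009,y,z] for y in(-.028,.028) for z in(0,.12)])
def pT(q,X):return X@R.from_euler("ZY",[q[3],np.pi/3]).as_matrix().T+q[:3]
E
python3 - <<'E'
from fit2 import *
P=pickle.load(open("p0.pkl","rb"));M=pickle.load(open("m0.pkl","rb"))
t=P["top"];print(unproj(t,(172,235),.012),unproj(t,(334,250),.06),unproj(t,(348,196),.11))
print([np.argwhere(M[n][k]).min(0).tolist()+np.argwhere(M[n][k]).max(0).tolist() for n in M for k in "yrb"])
c=unproj(t,(172,235),.012)
for v in(["top"],["scene"],["top","scene"]):
    def cost(q,s):return sum(np.abs(G(M[n][k]-sil(P[n],jigT(q,B)),s)).sum() for n in v for k,B in(("y",YB),("r",RB)))
    print("jig",v,*[np.round(x,4) for x in multi(cost,[c[0],c[1],-.2],[.03,.03,.2])])
    def pc(q,s):return sum(np.abs(G(M[n]["b"]-sil(P[n],pT(q,F)),s)).sum() for n in v)
    b=unproj(t,(334,250),.06)
    print("panel",v,*[np.round(x,4) for x in multi(pc,[b[0],b[1],.055,-.2],[.02,.02,.015,.2])])
E
```

```text
[0.52477912 0.19718186 0.012     ] [ 0.4525296  -0.15342236  0.06      ] [ 0.5571405  -0.18789929  0.11      ]
[[197, 298, 252, 367], [200, 362, 246, 411], [123, 182, 135, 224], [186, 141, 211, 214], [195, 122, 260, 152], [195, 320, 252, 360]]
jig ['top'] [ 0.5332  0.1983 -0.3403] 400.3268
panel ['top'] [ 0.4587 -0.1535  0.0469 -0.325 ] 149.1436
jig ['scene'] [ 0.5195  0.1972 -0.307 ] 1343.6022
panel ['scene'] [ 0.4623 -0.1543  0.0546 -0.279 ] 113.0483
jig ['top', 'scene'] [ 0.5329  0.1978 -0.3348] 1784.2235
panel ['top', 'scene'] [ 0.4584 -0.1532  0.0502 -0.3215] 273.9809
```

Run:
```python
from fit2 import *
P=pickle.load(open("p0.pkl","rb"))
out=[]
for n,(l,t,r,b) in(("top",(110,170,370,290)),("scene",(170,100,420,280))):
    im=cv2.resize(P[n]["color"][:,:,::-1],None,fx=3,fy=3)
    for B,T,q in((YB,jigT,[.5332,.1983,-.3403]),(RB,jigT,[.5332,.1983,-.3403]),(F,pT,[.4584,-.1532,.0502,-.3215])):
        h=cv2.convexHull(proj(P[n],T(np.array(q),B)).astype(np.float32));cv2.polylines(im,[np.int32(h*3+1)],True,(255,255,255),1)
    out.append(cv2.resize(im[t*3:b*3,l*3:r*3],(390,360) if 0 else (780,int(780*(b-t)/(r-l)))))
o=np.vstack(out);o=cv2.resize(o,None,fx=600/o.shape[0],fy=600/o.shape[0]);cv2.imwrite("pics/ov.png",o)
```

```text
(no output)
```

View pics/ov.png

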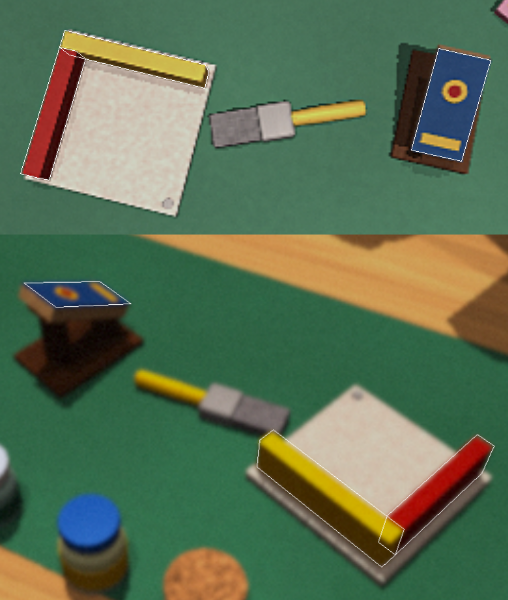

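The overlay shows the model outlines landing on the fences and the panel in both pictures. I'll refine the jig with the shaded fence faces included, and work out the tool poses.

Run:
```python
from fit2 import *
P=pickle.load(open("p0.pkl","rb"));M=pickle.load(open("m0.pkl","rb"))
M2={}
for n in P:
    H=cv2.cvtColor(P[n]["color"],cv2.COLOR_RGB2HSV).astype(int);h,s,v=H[...,0],H[...,1],H[...,2]
    q=[.5332,.1983,-.3403];M2[n]={}
    for k,B,f in(("y",YB,(h>14)&(h<36)&(s>130)),("r",RB,((h<12)|(h>170))&(s>150))):
        near=cv2.dilate((sil(P[n],jigT(q,B))>0).astype(np.uint8),np.ones((9,9)))
        M2[n][k]=cv2.morphologyEx((f&(near>0)).astype(np.uint8),cv2.MORPH_OPEN,np.ones((3,3))).astype(float)
def cost(q,s,v):
    c=0
    for n in v:
        y=sil(P[n],jigT(q,YB));r=sil(P[n],jigT(q,RB))*(1-y)
        c+=np.abs(G(M2[n]["y"]-y,s)).sum()+np.abs(G(M2[n]["r"]-r,s)).sum()
    return c
for v in(["top"],["scene"],["top","scene"]):
    q,f=multi(lambda q,s:cost(q,s,v),[.533,.198,-.335],[.01,.01,.1]);print(v,np.round(q,4),round(f,1))
Rj=R.from_euler("z",q[2]).as_matrix();print("corner",np.round(Rj@[.06,.06,.012]+[q[0],q[1],0],4),"jx",Rj[:,0])
```

```text
['top'] [ 0.5332  0.1978 -0.3482] 194.4
['scene'] [ 0.5338  0.1961 -0.3291] 244.1
['top', 'scene'] [ 0.5337  0.1972 -0.3375] 466.7
corner [0.6102 0.234  0.012 ] jx [ 0.94357458 -0.3311601  -0.        ]
```

{"method": "drive_tool", "body": {
  "rows": [
    [0,0,0,-0.0232,-0.0284,0,1],
    [0,0,0,-0.0232,-0.0284,0,1],
    [0,0,0,-0.0232,-0.0284,0,1],
    [0,0,0,-0.0232,-0.0284,0,1],
    [0,0,0,-0.0232,-0.0284,0,1],
    [0,0,0,-0.0232,-0.0284,0,1],
    [0,0,0,-0.0232,-0.0284,0,1],
    [0,0,0,-0.0232,-0.0284,0,1]
  ]
}}

```text
time: 1.37
tool_pos: [0.3136, 0.3683, 0.2315]
tcp_rot: [0.484, 3.104, 0.001]
wrist_force: [0.7, 0.4, -0.1]
width: 1.001
grip_force: 0.0
```

{"method": "drive_tool", "body": {
  "rows": [
    [0,0,0,-0.036,-0.011,0,1],
    [0,0,0,-0.036,-0.011,0,1],
    [0,0,0,-0.036,-0.011,0,1],
    [0,0,0,-0.036,-0.011,0,1],
    [0,0,0,-0.036,-0.011,0,1],
    [0,0,0,-0.036,-0.011,0,1],
    [0,0,0,-0.036,-0.011,0,1],
    [0,0,0,-0.036,-0.011,0,1]
  ]
}}

```text
time: 2.03
tool_pos: [0.5622, 0.1969, 0.2316]
tcp_rot: [0.485, 3.103, 0.001]
wrist_force: [1.0, 0.6, -0.1]
width: 1.003
grip_force: 0.0
```

{"method": "drive_tool", "body": {
  "rows": [
    [0,-7,0,0,0,0,1],
    [0,-7,0,0,0,0,1],
    [0,-7,0,0,0,0,1],
    [0,-7,0,0,0,0,1],
    [0,-7,0,0,0,0,1],
    [0,-7,0,0,0,0,1],
    [0,-7,0,0,0,0,1],
    [0,-7,0,0,0,0,1]
  ]
}}

```text
time: 2.7
tool_pos: [0.5605, 0.1961, 0.2313]
tcp_rot: [0.35, 2.212, -0.176]
wrist_force: [-0.7, -1.0, -0.5]
width: 0.996
grip_force: 0.0
```

{"method": "drive_tool", "body": {
  "rows": [
    [0,-4,0,0,0,0.02,1],
    [0,0,0,0,0,0.02,1],
    [0,0,0,-0.02,0,0.02,1],
    [0,0,0,0.02,0,0.035,1],
    [0,0,0,0.02,0,0.02,1],
    [0,0,0,0,0,0,1]
  ]
}}

```text
time: 3.2
tool_pos: [0.6292, 0.1781, 0.1745]
tcp_rot: [0.367, 2.223, -0.21]
wrist_force: [-0.5, -0.2, 0.2]
width: 0.999
grip_force: 0.0
```

```bash
python3 -c "
from workcell import status;import numpy as np
from scipy.spatial.transform import Rotation as R
s=status.read_state();print(np.round(s['q'],3),s['tool_pos'],R.from_rotvec(s['tcp_rot']).as_matrix().round(3))"
```

```text
[ 0.577  0.07   2.213 -1.308  0.709  0.331] [0.62921112 0.17813899 0.17451166] [[-0.595  0.333  0.732]
 [ 0.19   0.943 -0.274]
 [-0.781 -0.024 -0.624]]
```

```bash
cat > go.py <<'E'
import sys,numpy as np
from workcell import status
from scipy.spatial.transform import Rotation as R
def tool(yaw,tilt):
    "tool pointing down with y along azimuth yaw+90deg, then pitched about its y (deg, + = towards the robot)"
    c,s=np.cos(yaw),np.sin(yaw)
    return np.array([[-c,-s,0],[s*-1,c,0],[0,0,-1.]]).reshape(3,3)@R.from_euler("y",tilt,degrees=True).as_matrix()
def go(pos,Rt):
    s=status.read_state();Rc=R.from_rotvec(s["tcp_rot"]).as_matrix();d=np.array(pos)-s["tool_pos"]
    print("turn",np.round(R.from_matrix(Rc.T@Rt).as_rotvec(degrees=True),2),"shift before turn",np.round(Rc.T@d,4),"after turn",np.round(Rt.T@d,4))
    print("t",round(s["time"],2),"q",np.round(s["q"],2),"pos",np.round(s["tool_pos"],4),"F",np.round(s["wrist_force"],1),"T",np.round(s["torque"],2),"w",round(float(s["width"]),3),"grip",round(float(s["grip_force"]),1))
E
python3 - <<'E'
from go import *
Rt=tool(-.3215,25);print(Rt.round(3),np.linalg.det(Rt))
go([.5668,-.1893,.18],Rt)
E
```

```text
[[-0.86   0.316 -0.401]
 [ 0.286  0.949  0.134]
 [ 0.423  0.    -0.906]] 1.0000000000000002
turn [-1.71 76.37 -0.72] shift before turn [-0.0369 -0.3673  0.0517] after turn [-0.0492 -0.3683 -0.029 ]
t 3.2 q [ 0.58  0.07  2.21 -1.31  0.71  0.33] pos [0.6292 0.1781 0.1745] F [-0.5 -0.2  0.2] T [ 0.12  0.38 -0.01] w 0.999 grip 0.0
```

{"method": "drive_tool", "body": {
  "rows": [
    [-0.16,6.9,0,0,0,-0.005,1],
    [-0.16,6.9,0,0,0,-0.005,1],
    [-0.16,6.9,0,0,0,-0.005,1],
    [-0.16,6.9,0,0,0,-0.005,1],
    [-0.16,6.9,0,0,0,-0.005,1],
    [-0.16,6.9,0,0,0,0,1],
    [-0.16,6.9,0,0,0,0,1],
    [-0.16,6.9,0,0,0,0,1]
  ]
}}

```text
time: 3.87
tool_pos: [0.6176, 0.179, 0.1935]
tcp_rot: [0.521, 3.034, -0.04]
wrist_force: [0.1, -0.7, 0.2]
width: 0.997
grip_force: 0.0
```

{"method": "drive_tool", "body": {
  "rows": [
    [-0.16,6.9,0,-0.005,-0.035,0,1],
    [-0.16,6.9,0,-0.005,-0.035,0,1],
    [-0.16,6.9,0,-0.005,-0.035,0,1],
    [0,0,0,-0.005,-0.035,0,1],
    [0,0,0,-0.005,-0.035,0,1],
    [0,0,0,-0.005,-0.035,0,1],
    [0,0,0,-0.005,-0.035,0,1],
    [0,0,0,-0.005,-0.035,0,1]
  ]
}}

```text
time: 4.53
tool_pos: [0.5588, -0.1002, 0.1865]
tcp_rot: [-0.488, -2.809, -0.056]
wrist_force: [0.4, -0.1, -0.3]
width: 1.002
grip_force: 0.0
```

{"method": "drive_tool", "body": {
  "rows": [
    [0,0,0,-0.005,-0.035,0,1],
    [0,0,0,-0.005,-0.035,0,1],
    [0,0,0,0,0,0,1],
    [0,0,0,0,0,0,1]
  ]
}}

```text
time: 4.87
tool_pos: [0.5444, -0.1693, 0.1844]
tcp_rot: [-0.494, -2.808, -0.057]
wrist_force: [0.3, 0.5, 0.5]
width: 1.002
grip_force: 0.0
```

Run:
```python
from go import *
go([.5668,-.1893,.18],tool(-.3215,25))
go([.5215,-.1742,.0734],tool(-.3215,25))
```

```text
turn [-0.07  8.26 -1.56] shift before turn [-0.028  -0.0111 -0.0037] after turn [-0.0269 -0.0118 -0.0076]
t 4.87 q [-0.34  0.3   1.68 -0.01  1.46 -1.56] pos [ 0.5444 -0.1693  0.1844] F [0.3 0.5 0.5] T [-0.02 -0.12 -0.06] w 1.002 grip 0.0
turn [-0.07  8.26 -1.56] shift before turn [-0.013  -0.0111  0.1122] after turn [-0.0286 -0.0118  0.1092]
t 4.87 q [-0.34  0.3   1.68 -0.01  1.46 -1.56] pos [ 0.5444 -0.1693  0.1844] F [0.3 0.5 0.5] T [-0.02 -0.12 -0.06] w 1.002 grip 0.0
```

{"method": "drive_tool", "body": {
  "rows": [
    [0,4.13,-0.78,-0.014,-0.006,0,1],
    [0,4.13,-0.78,-0.0135,-0.006,0,1],
    [0,0,0,0,0,0.02,1],
    [0,0,0,0,0,0.02,1],
    [0,0,0,0,0,0.02,1],
    [0,0,0,0,0,0,1],
    [0,0,0,0,0,0,1]
  ]
}}

```text
time: 5.45
tool_pos: [0.5407, -0.1784, 0.1202]
tcp_rot: [-0.427, -2.672, -0.094]
wrist_force: [-0.5, 0.2, -0.4]
width: 0.999
grip_force: 0.0
```

Run:
```python
from go import *
import cv2
from workcell import read_camera
go([.5215,-.1742,.0734],tool(-.3215,25))
a=read_camera("top")["color"][170:270,290:390,::-1];b=read_camera("scene")["color"][80:180,150:280,::-1]
cv2.imwrite("pics/g1.png",np.hstack([cv2.resize(a,(346,346)),cv2.resize(b,(450,346))]))
```

```text
turn [-0.16 -0.19  0.23] shift before turn [-0.0022 -0.0019  0.0507] after turn [-0.0021 -0.0021  0.0507]
t 5.45 q [-0.35  0.45  1.63 -0.02  1.5  -1.6 ] pos [ 0.5407 -0.1784  0.1202] F [-0.5  0.2 -0.4] T [-0.1  -0.21 -0.03] w 0.999 grip 0.0
```

View pics/g1.png

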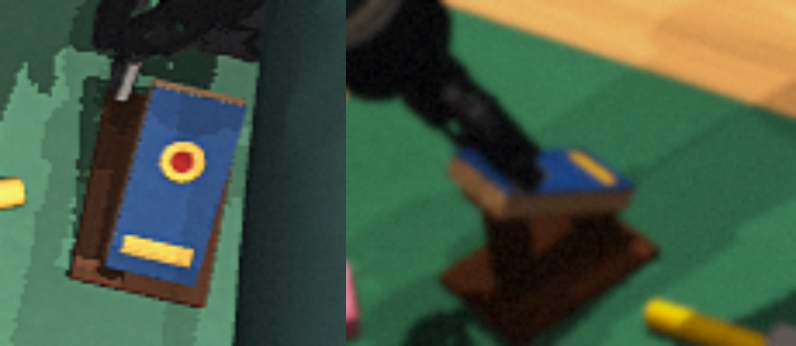

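The crop shows the open fingers above the panel's upper half. The left finger, at about (125,85) in the crop, clears the panel's edge. Going down and closing.

{"method": "drive_tool", "body": {
  "rows": [
    [0,0,0,-0.001,-0.001,0.013,1],
    [0,0,0,-0.001,-0.001,0.013,1],
    [0,0,0,0,0,0.013,1],
    [0,0,0,0,0,0.011,1],
    [0,0,0,0,0,0,1],
    [0,0,0,0,0,0,1]
  ]
}}

```text
time: 6.05
tool_pos: [0.5209, -0.1756, 0.0733]
tcp_rot: [-0.43, -2.671, -0.095]
wrist_force: [0.4, -0.4, 0.1]
width: 0.999
grip_force: 0.0
```

{"method": "drive_tool", "body": {
  "rows": [
    [0,0,0,0,0,0,0.5],
    [0,0,0,0,0,0,0.5],
    [0,0,0,0,0,0,0.5],
    [0,0,0,0,0,0,0.5],
    [0,0,0,0,0,0,0.5],
    [0,0,0,0,0,0,0.5],
    [0,0,0,0,0,0,0.5],
    [0,0,0,0,0,0,0.5]
  ],
  "force": 30
}}

```text
time: 6.72
tool_pos: [0.5232, -0.1762, 0.0753]
tcp_rot: [-0.43, -2.676, -0.094]
wrist_force: [1.9, 1.2, 5.7]
width: 0.657
grip_force: 29.8
```

Run:
```python
from go import *
go([.5215,-.1742,.0734],tool(-.3215,25))
```

```text
turn [-0.13  0.06  0.13] shift before turn [0.0012 0.0014 0.0027] after turn [0.0012 0.0014 0.0027]
t 6.72 q [-0.36  0.47  1.7  -0.02  1.41 -1.6 ] pos [ 0.5232 -0.1762  0.0753] F [1.9 1.2 5.7] T [ 0.19 -0.11 -0.04] w 0.657 grip 29.8
```

{"method": "drive_tool", "body": {
  "rows": [
    [0,0,0,0,0,0,0.4],
    [0,0,0,0,0,0,0.4],
    [0,0,0,0.004,0,-0.009,0.4],
    [0,0,0,0.007,0,-0.015,0.4],
    [0,0,0,0.01,0,-0.022,0.4],
    [0,0,0,0.01,0,-0.022,0.4],
    [0,0,0,0.01,0,-0.022,0.4],
    [0,0,0,0.008,0,-0.018,0.4]
  ],
  "force": 60
}}

```text
time: 7.38
tool_pos: [0.5234, -0.1765, 0.1947]
tcp_rot: [-0.43, -2.674, -0.093]
wrist_force: [-0.4, -0.1, -0.3]
width: 0.648
grip_force: 60.0
```

Run:
```python
from go import *
from fit2 import *
from workcell import read_camera
s=status.read_state();go(s["tool_pos"]+[0,0,0],tool(-.3375,-35))
v={n:read_camera(n) for n in("scene","top")};pickle.dump((v,s),open("p1.pkl","wb"))
a=v["top"]["color"][120:290,270:440,::-1];b=v["scene"]["color"][50:200,130:300,::-1]
cv2.imwrite("pics/g2.png",np.hstack([cv2.resize(a,(400,400)),cv2.resize(b,(400,353),interpolation=2) if 0 else cv2.resize(b,(400,400))]))
```

```text
turn [-1.000e-02 -6.003e+01  1.150e+00] shift before turn [0. 0. 0.] after turn [0. 0. 0.]
t 7.38 q [-0.36  0.36  1.62 -0.02  1.61 -1.61] pos [ 0.5234 -0.1765  0.1947] F [-0.4 -0.1 -0.3] T [-0.11 -0.33  0.01] w 0.648 grip 60.0
```

View pics/g2.png

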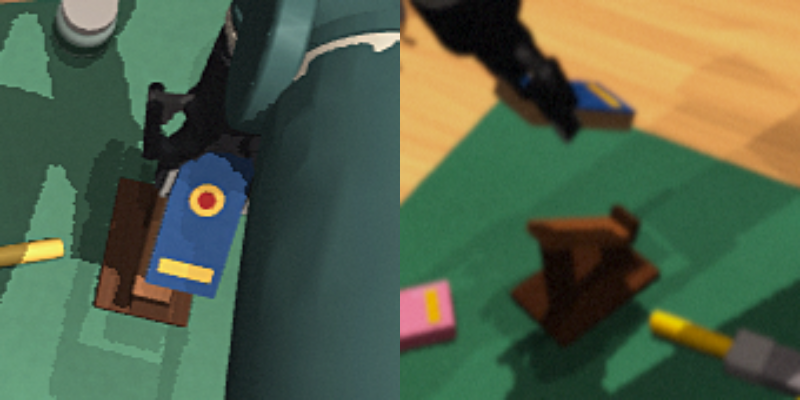

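The panel is in the grip at crop (205,225), square between the fingers, and the easel is empty. Computing the placing poses.

```bash
cat > jig.py <<'E'
from go import *
def T(Rm,p):
    m=np.eye(4);m[:3,:3]=Rm;m[:3,3]=p;return m
Pw=T(R.from_euler("ZY",[-.3215,np.pi/3]).as_matrix(),[.4584,-.1532,.0502])
Tg=T(tool(-.3215,25),[.5232,-.1762,.0753])   # measured when gripped
PT=np.linalg.inv(Pw)@Tg                      # tool in panel
J=T(R.from_euler("z",-.3375).as_matrix(),[.5337,.1972,0])
def target(dx,dy,dz):
    "panel in the corner, offset by dx,dy,dz in jig axes"
    M=J@T(np.eye(3),[.06-.009+dx,.06-.028+dy,.012+dz])@PT
    return M[:3,3],M[:3,:3]
E
python3 - <<'E'
from jig import *
print(PT.round(4))
for o in((-.03,-.03,.07),(0,0,0)):
    p,Rm=target(*o);print(o,p.round(4));go(p,Rm)
E
```

```text
[[-0.8192 -0.      0.5736  0.0126]
 [ 0.      1.      0.     -0.0013]
 [-0.5736 -0.     -0.8192  0.0721]
 [ 0.      0.      0.      1.    ]]
(-0.03, -0.03, 0.07) [0.5657 0.1867 0.1541]
turn [-2.000e-02 -5.966e+01  1.150e+00] shift before turn [0.0513 0.3583 0.0698] after turn [ 0.0922  0.3567 -0.0124]
t 7.48 q [-0.36  0.35  1.61 -0.02  1.61 -1.61] pos [ 0.5255 -0.1773  0.1969] F [ 0.6  0.2 -0.7] T [-0.11 -0.26 -0.05] w 0.649 grip 60.0
(0, 0, 0) [0.6039 0.2051 0.0841]
turn [-2.000e-02 -5.966e+01  1.150e+00] shift before turn [-0.0056  0.3879  0.1207] after turn [0.1078 0.3867 0.0622]
t 7.48 q [-0.36  0.35  1.61 -0.02  1.61 -1.61] pos [ 0.5255 -0.1773  0.1969] F [ 0.6  0.2 -0.7] T [-0.11 -0.26 -0.05] w 0.649 grip 60.0
```

{"method": "drive_tool", "body": {
  "rows": [
    [0,-6,0.15,0,0.02,0,0.4],
    [0,-6,0.15,0,0.02,0,0.4],
    [0,-6,0.15,0,0.025,0,0.4],
    [0,-6,0.15,0,0.025,0,0.4],
    [0,-6,0.15,0,0.025,0,0.4],
    [0,-6,0.15,0,0.025,0,0.4],
    [0,-6,0.15,0,0.025,0,0.4],
    [0,-6,0.1,0,0.025,0,0.4]
  ]
}}

```text
time: 8.15
tool_pos: [0.5841, 0.0045, 0.1918]
tcp_rot: [0.461, 2.702, -0.096]
wrist_force: [-0.2, -1.0, -0.6]
width: 0.646
grip_force: 60.1
```

{"method": "drive_tool", "body": {
  "rows": [
    [0,-6,0,0,0.025,0,0.4],
    [0,-6,0,0,0.025,0,0.4],
    [0,0,0,0,0.025,0,0.4],
    [0,0,0,0,0.025,0,0.4],
    [0,0,0,0,0.02,0,0.4],
    [0,0,0,0,0.015,0,0.4],
    [0,0,0,0,0,0,0.4],
    [0,0,0,0,0,0,0.4]
  ]
}}

```text
time: 8.82
tool_pos: [0.6263, 0.1226, 0.1895]
tcp_rot: [0.432, 2.534, -0.14]
wrist_force: [-0.2, 0.0, -0.3]
width: 0.649
grip_force: 60.2
```

Run:
```python
from jig import *
p,Rm=target(-.03,-.03,.07);go(p,Rm)
```

```text
turn [-0.48 -1.94  0.15] shift before turn [ 0.085   0.0405 -0.0134] after turn [ 0.0846  0.0404 -0.016 ]
t 8.82 q [ 0.35 -0.01  2.1  -0.59  0.68 -0.49] pos [0.6263 0.1226 0.1895] F [-0.2  0.  -0.3] T [0.1  0.33 0.02] w 0.649 grip 60.2
```

{"method": "drive_tool", "body": {
  "rows": [
    [-0.24,-0.97,0,0.014,0.007,-0.002,0.4],
    [-0.24,-0.97,0,0.014,0.007,-0.002,0.4],
    [0,0,0,0.014,0.007,-0.003,0.4],
    [0,0,0,0.014,0.007,-0.003,0.4],
    [0,0,0,0.014,0.007,-0.003,0.4],
    [0,0,0,0.014,0.006,-0.003,0.4],
    [0,0,0,0,0,0,0.4],
    [0,0,0,0,0,0,0.4]
  ]
}}

```text
time: 9.48
tool_pos: [0.566, 0.1858, 0.1556]
tcp_rot: [0.424, 2.499, -0.136]
wrist_force: [0.4, 0.3, -0.7]
width: 0.648
grip_force: 60.3
```

Run:
```python
from jig import *
import cv2
from workcell import read_camera
p,Rm=target(-.03,-.03,.07);go(p,Rm)
p,Rm=target(-.02,-.02,.01);go(p,Rm)
import pickle
v={n:read_camera(n) for n in("scene","top")};pickle.dump(v,open("p2.pkl","wb"))
a=v["top"]["color"][150:310,90:250,::-1];b=v["scene"]["color"][130:290,280:440,::-1]
cv2.imwrite("pics/g3.png",np.hstack([cv2.resize(a,(400,400)),cv2.resize(b,(400,400))]))
```

```text
turn [-0.03  0.06  0.09] shift before turn [0.0014 0.0007 0.0009] after turn [0.0014 0.0007 0.0009]
t 9.48 q [ 0.53 -0.02  2.2  -0.76  0.69 -0.17] pos [0.566  0.1858 0.1556] F [ 0.4  0.3 -0.7] T [0.13 0.34 0.02] w 0.648 grip 60.3
turn [-0.03  0.06  0.09] shift before turn [0.0277 0.0108 0.0557] after turn [0.0276 0.0107 0.0557]
t 9.48 q [ 0.53 -0.02  2.2  -0.76  0.69 -0.17] pos [0.566  0.1858 0.1556] F [ 0.4  0.3 -0.7] T [0.13 0.34 0.02] w 0.648 grip 60.3
```

View pics/g3.png

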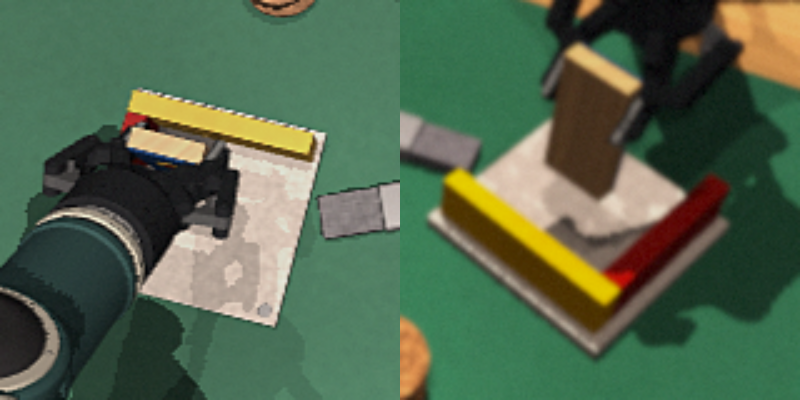

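The picture shows the panel upright over the board, with its bare back towards the yellow fence and its +y edge towards the red one. Next I lower it, then approach the board in small steps.

{"method": "drive_tool", "body": {
  "rows": [
    [0,0,0,0.005,0.002,0.01,0.4],
    [0,0,0,0.005,0.002,0.01,0.4],
    [0,0,0,0.005,0.002,0.01,0.4],
    [0,0,0,0.005,0.002,0.01,0.4],
    [0,0,0,0.004,0.002,0.008,0.4],
    [0,0,0,0.003,0.001,0.007,0.4],
    [0,0,0,0,0,0,0.4],
    [0,0,0,0,0,0,0.4]
  ]
}}

```text
time: 10.25
tool_pos: [0.5802, 0.1935, 0.0962]
tcp_rot: [0.426, 2.498, -0.135]
wrist_force: [0.7, 0.4, -1.0]
width: 0.648
grip_force: 60.3
```

{"method": "drive_tool", "body": {
  "rows": [
    [0,0,0,0.0012,0,0.0016,0.4],
    [0,0,0,0.0012,0,0.0016,0.4],
    [0,0,0,0.0012,0,0.0016,0.4],
    [0,0,0,0,0,0,0.4],
    [0,0,0,0,0,0,0.4]
  ]
}}

```text
time: 10.67
tool_pos: [0.5798, 0.1943, 0.0905]
tcp_rot: [0.425, 2.497, -0.133]
wrist_force: [0.2, -0.8, -0.6]
width: 0.653
grip_force: 60.3
```

Run:
```python
from jig import *
p,Rm=target(-.02,-.02,.0);go(p,Rm)
```

```text
turn [0.08 0.16 0.01] shift before turn [ 0.0044 -0.0019  0.0048] after turn [ 0.0044 -0.0018  0.0048]
t 10.67 q [ 0.53  0.11  2.21 -0.9   0.59  0.01] pos [0.5798 0.1943 0.0905] F [ 0.2 -0.8 -0.6] T [0.13 0.34 0.03] w 0.653 grip 60.3
```

{"method": "drive_tool", "body": {
  "rows": [
    [0,0,0,0.0006,0,0.0008,0.4],
    [0,0,0,0.0006,0,0.0008,0.4],
    [0,0,0,0.0006,0,0.0008,0.4],
    [0,0,0,0.0006,0,0.0008,0.4],
    [0,0,0,0,0,0,0.4],
    [0,0,0,0,0,0,0.4]
  ]
}}

```text
time: 11.17
tool_pos: [0.5796, 0.1943, 0.0863]
tcp_rot: [0.425, 2.498, -0.133]
wrist_force: [0.3, 0.1, -0.4]
width: 0.649
grip_force: 60.3
```

{"method": "drive_tool", "body": {
  "rows": [
    [0,0,0,0.0006,0,0.0008,0.4],
    [0,0,0,0,0,0,0.4],
    [0,0,0,0,0,0,0.4]
  ]
}}

```text
time: 11.42
tool_pos: [0.5796, 0.1943, 0.0854]
tcp_rot: [0.425, 2.498, -0.133]
wrist_force: [0.4, 0.3, -2.0]
width: 0.65
grip_force: 60.3
```

{"method": "drive_tool", "body": {
  "rows": [
    [0,0,0,0.0006,0,0.0008,0.4],
    [0,0,0,0,0,0,0.4],
    [0,0,0,0,0,0,0.4]
  ]
}}

```text
time: 11.67
tool_pos: [0.5796, 0.1943, 0.0844]
tcp_rot: [0.425, 2.498, -0.133]
wrist_force: [-0.3, 0.2, -1.0]
width: 0.648
grip_force: 60.3
```

{"method": "drive_tool", "body": {
  "rows": [
    [0,0,0,0.0006,0,0.0008,0.4],
    [0,0,0,0,0,0,0.4],
    [0,0,0,0,0,0,0.4]
  ]
}}

```text
time: 11.92
tool_pos: [0.5796, 0.1943, 0.0834]
tcp_rot: [0.425, 2.498, -0.133]
wrist_force: [-0.8, 0.1, -1.6]
width: 0.648
grip_force: 60.3
```

{"method": "drive_tool", "body": {
  "rows": [
    [0,0,0,0.0006,0,0.0008,0.4],
    [0,0,0,0,0,0,0.4],
    [0,0,0,0,0,0,0.4]
  ]
}}

```text
time: 12.17
tool_pos: [0.5797, 0.1944, 0.0825]
tcp_rot: [0.425, 2.497, -0.133]
wrist_force: [-0.4, 0.6, -1.1]
width: 0.649
grip_force: 60.4
```

{"method": "drive_tool", "body": {
  "rows": [
    [0,0,0,0.0003,0,0.0004,0.4],
    [0,0,0,0,0,0,0.4],
    [0,0,0,0,0,0,0.4]
  ]
}}

```text
time: 12.42
tool_pos: [0.5798, 0.1944, 0.0824]
tcp_rot: [0.425, 2.497, -0.133]
wrist_force: [-1.3, 0.6, 2.9]
width: 0.644
grip_force: 60.6
```

{"method": "drive_tool", "body": {
  "rows": [
    [0,0,0,-0.002,0.0015,0.0014,0.4],
    [0,0,0,-0.002,0.0015,0.0014,0.4],
    [0,0,0,-0.002,0.0015,0.0014,0.4],
    [0,0,0,-0.002,0.0015,0.0014,0.4],
    [0,0,0,-0.002,0.0015,0.0014,0.4],
    [0,0,0,-0.002,0.0015,0.0014,0.4],
    [0,0,0,0,0,0,0.4],
    [0,0,0,0,0,0,0.4]
  ]
}}

```text
time: 13.08
tool_pos: [0.5972, 0.1983, 0.0825]
tcp_rot: [0.424, 2.497, -0.132]
wrist_force: [-0.2, -1.8, 3.4]
width: 0.646
grip_force: 60.4
```

Run:
```python
from jig import *
p,Rm=target(0,0,.0);go(p,Rm)
Rj=R.from_euler("z",-.3375).as_matrix();s=status.read_state();print((Rj.T@(p-s["tool_pos"])).round(4))
```

```text
turn [0.12 0.2  0.  ] shift before turn [-0.0043  0.0086  0.001 ] after turn [-0.0043  0.0086  0.001 ]
t 13.08 q [ 0.52  0.15  2.18 -0.92  0.58  0.02] pos [0.5972 0.1983 0.0825] F [-0.2 -1.8  3.4] T [-0.21 -0.11 -0.07] w 0.646 grip 60.4
[0.0041 0.0086 0.0016]
```

Now in 1 mm steps to the yellow fence.

{"method": "drive_tool", "body": {
  "rows": [
    [0,0,0,-0.0008,0,0.0006,0.4],
    [0,0,0,-0.0008,0,0.0006,0.4],
    [0,0,0,0,0,0,0.4],
    [0,0,0,0,0,0,0.4]
  ]
}}

```text
time: 13.42
tool_pos: [0.5986, 0.1979, 0.0824]
tcp_rot: [0.425, 2.497, -0.132]
wrist_force: [-1.9, 0.6, 5.7]
width: 0.648
grip_force: 60.8
```

{"method": "drive_tool", "body": {
  "rows": [
    [0,0,0,-0.0008,0,0.0006,0.4],
    [0,0,0,0,0,0,0.4],
    [0,0,0,0,0,0,0.4]
  ]
}}

```text
time: 13.67
tool_pos: [0.5995, 0.1976, 0.0824]
tcp_rot: [0.425, 2.497, -0.132]
wrist_force: [-2.0, 1.1, 5.2]
width: 0.65
grip_force: 60.8
```

{"method": "drive_tool", "body": {
  "rows": [
    [0,0,0,-0.0008,0,0.0006,0.4],
    [0,0,0,0,0,0,0.4],
    [0,0,0,0,0,0,0.4]
  ]
}}

```text
time: 13.92
tool_pos: [0.6004, 0.1973, 0.0824]
tcp_rot: [0.425, 2.497, -0.132]
wrist_force: [-2.0, 0.3, 5.8]
width: 0.644
grip_force: 60.8
```

{"method": "drive_tool", "body": {
  "rows": [
    [0,0,0,-0.0008,0,0.0006,0.4],
    [0,0,0,0,0,0,0.4],
    [0,0,0,0,0,0,0.4]
  ]
}}

```text
time: 14.17
tool_pos: [0.6014, 0.197, 0.0825]
tcp_rot: [0.425, 2.497, -0.131]
wrist_force: [-1.8, -0.3, 5.7]
width: 0.646
grip_force: 60.8
```

{"method": "drive_tool", "body": {
  "rows": [
    [0,0,0,-0.0008,0,0.0006,0.4],
    [0,0,0,0,0,0,0.4],
    [0,0,0,0,0,0,0.4]
  ]
}}

```text
time: 14.42
tool_pos: [0.6024, 0.1967, 0.0824]
tcp_rot: [0.425, 2.497, -0.131]
wrist_force: [-2.0, 0.9, 6.6]
width: 0.647
grip_force: 60.9
```

{"method": "drive_tool", "body": {
  "rows": [
    [0,0,0,-0.0008,0,0.0006,0.4],
    [0,0,0,0,0,0,0.4],
    [0,0,0,0,0,0,0.4]
  ]
}}

```text
time: 14.67
tool_pos: [0.6033, 0.1964, 0.0824]
tcp_rot: [0.425, 2.497, -0.131]
wrist_force: [-3.9, 0.8, 7.2]
width: 0.648
grip_force: 61.1
```

{"method": "drive_tool", "body": {
  "rows": [
    [0,0,0,-0.0008,0,0.0006,0.4],
    [0,0,0,0,0,0,0.4],
    [0,0,0,0,0,0,0.4]
  ]
}}

```text
time: 14.92
tool_pos: [0.6035, 0.1964, 0.0824]
tcp_rot: [0.424, 2.497, -0.131]
wrist_force: [-9.8, 2.0, 11.6]
width: 0.65
grip_force: 61.8
```

Run:
```python
from jig import *
p,Rm=target(0,0,.0);go(p,Rm)
```

```text
turn [ 0.16  0.16 -0.  ] shift before turn [ 0.0011  0.0083 -0.0028] after turn [ 0.0011  0.0083 -0.0028]
t 14.92 q [ 0.51  0.16  2.17 -0.92  0.57  0.01] pos [0.6035 0.1964 0.0824] F [-9.8  2.  11.6] T [-0.    1.01  0.09] w 0.65 grip 61.8
```

{"method": "drive_tool", "body": {
  "rows": [
    [0,0,0,0,0.001,-0.0004,0.4],
    [0,0,0,0,0.0015,0,0.4],
    [0,0,0,0,0.0015,0,0.4],
    [0,0,0,0,0.001,0,0.4],
    [0,0,0,0,0.001,0,0.4],
    [0,0,0,0,0,0,0.4],
    [0,0,0,0,0,0,0.4]
  ]
}}

```text
time: 15.5
tool_pos: [0.604, 0.1978, 0.0822]
tcp_rot: [0.426, 2.498, -0.144]
wrist_force: [-11.8, -6.5, 15.7]
width: 0.646
grip_force: 61.0
```

{"method": "drive_tool", "body": {
  "rows": [
    [0,0,0,0,0.001,0,0.4],
    [0,0,0,0,0,0,0.4],
    [0,0,0,0,0,0,0.4]
  ]
}}

```text
time: 15.75
tool_pos: [0.6043, 0.1988, 0.082]
tcp_rot: [0.426, 2.498, -0.143]
wrist_force: [-10.7, -6.4, 14.5]
width: 0.648
grip_force: 60.6
```

{"method": "drive_tool", "body": {
  "rows": [
    [0,0,0,0,0.001,0,0.4],
    [0,0,0,0,0,0,0.4],
    [0,0,0,0,0,0,0.4]
  ]
}}

```text
time: 16.0
tool_pos: [0.6045, 0.1993, 0.082]
tcp_rot: [0.427, 2.498, -0.145]
wrist_force: [-11.8, -7.3, 15.3]
width: 0.648
grip_force: 60.8
```

Run:
```python
from jig import *
p,Rm=target(0,0,.0);go(p,Rm)
```

```text
turn [-0.43  0.15  0.08] shift before turn [ 0.0008  0.0052 -0.0032] after turn [ 0.0008  0.0053 -0.0031]
t 16.0 q [ 0.52  0.17  2.16 -0.92  0.59  0.01] pos [0.6045 0.1993 0.082 ] F [-11.8  -7.3  15.3] T [-2.    1.01 -0.85] w 0.648 grip 60.8
```

{"method": "drive_tool", "body": {
  "rows": [
    [0,0,0,0.0004,0,-0.0007,0.4],
    [0,0,0,0.0004,0,-0.0007,0.4],
    [0,0,0,0,0,0,0.4],
    [0,0,0,0,0,0,0.4]
  ]
}}

```text
time: 16.33
tool_pos: [0.6046, 0.2036, 0.0822]
tcp_rot: [0.425, 2.498, -0.133]
wrist_force: [0.3, -0.2, 0.2]
width: 0.647
grip_force: 60.1
```

Run:
```python
from jig import *
import cv2
from workcell import read_camera
p,Rm=target(0,0,.0);go(p,Rm)
a=read_camera("top")["color"][175:255,110:210,::-1];b=read_camera("scene")["color"][130:270,290:430,::-1]
cv2.imwrite("pics/g4.png",np.hstack([cv2.resize(a,(400,320)),cv2.resize(b,(400,320) if 0 else (320,320))]))
```

```text
turn [0.07 0.11 0.01] shift before turn [-0.0001  0.0012 -0.0022] after turn [-0.0001  0.0012 -0.0022]
t 16.33 q [ 0.52  0.17  2.16 -0.91  0.58  0.02] pos [0.6046 0.2036 0.0822] F [ 0.3 -0.2  0.2] T [-0.03  0.38 -0.02] w 0.647 grip 60.1
```

View pics/g4.png

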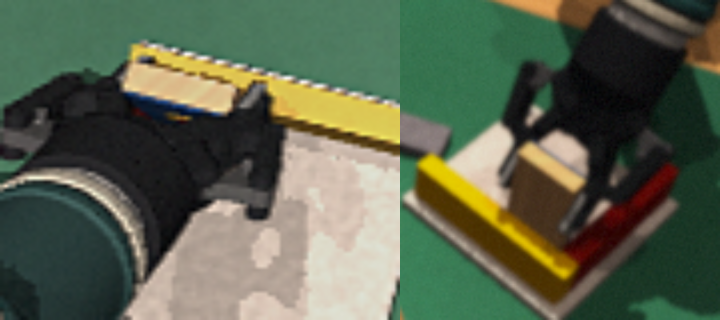

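The top crop shows the panel's top edge running nearly parallel to the yellow fence just behind it. The scene crop shows a small gap left to the red fence. I'll measure the relative yaw in the image.

```bash
cat > yaw.py <<'E'
from fit2 import *
from workcell import read_camera
def yaw():
    p=read_camera("top");c=p["color"];h,s,v=[x.astype(int) for x in cv2.split(cv2.cvtColor(c,cv2.COLOR_RGB2HSV))]
    roi=np.zeros(h.shape,bool);roi[183:206,135:175]=1
    tan=roi&(h>10)&(h<26)&(s>40)&(s<140)&(v>150)
    k,l,st,_=cv2.connectedComponentsWithStats(tan.astype(np.uint8));tan=l==1+np.argmax(st[1:,4])
    q=lambda x:(unproj(p,cv2.minAreaRect(np.argwhere(tan)[:,::-1].astype(np.float32))[0],.132))
    # silhouette fit of the panel's top face at z=.132
    TB=np.array([[x,y,.132] for x in(-.009,.009) for y in(-.028,.028)])
    f=lambda a,s:np.abs(G(tan.astype(float)-sil(p,jT(a,TB)),s)).sum()
    jT=lambda a,X:X@R.from_euler("z",a[2]).as_matrix().T+[a[0],a[1],0]
    b=q(0);r,e=multi(f,[b[0],b[1],-.34],[.006,.006,.1])
    print("panel top centre",r.round(4),"err",round(e,1),"area",int(tan.sum()),"expected",round(sil(p,jT(r,TB)).sum()))
    Rj=R.from_euler("z",-.3375).as_matrix();print("from final in jig axes",(Rj.T@(np.r_[r[:2],0]-[*(np.array([.5337,.1972])+(Rj@[.051,.032,0])[:2]),0])).round(4)[:2])
E
python3 -c "
from yaw import *
yaw()"
```

```text
panel top centre [ 0.5913  0.2071 -0.3516] err 44.2 area 205 expected 249
from final in jig axes [ 0.     -0.0036]
```

Yaw matches the fence to about 0.2°, measured in the same view. Now stepping to the red fence, unloaded.

{"method": "drive_tool", "body": {
  "rows": [
    [0,0,0,0,0.001,0,0.4],
    [0,0,0,0,0,0,0.4],
    [0,0,0,0,0,0,0.4]
  ]
}}

```text
time: 16.73
tool_pos: [0.6052, 0.2046, 0.0825]
tcp_rot: [0.425, 2.498, -0.133]
wrist_force: [-0.6, -0.6, -0.8]
width: 0.65
grip_force: 60.1
```

{"method": "drive_tool", "body": {
  "rows": [
    [0,0,0,0,0.0007,0,0.4],
    [0,0,0,0,0,0,0.4],
    [0,0,0,0,0,0,0.4]
  ]
}}

```text
time: 16.98
tool_pos: [0.6055, 0.2051, 0.0827]
tcp_rot: [0.425, 2.498, -0.133]
wrist_force: [0.6, 0.0, -1.4]
width: 0.646
grip_force: 60.1
```

{"method": "drive_tool", "body": {
  "rows": [
    [0,0,0,0,0.0007,0,0.4],
    [0,0,0,0,0,0,0.4],
    [0,0,0,0,0,0,0.4]
  ]
}}

```text
time: 17.23
tool_pos: [0.6058, 0.2058, 0.0829]
tcp_rot: [0.425, 2.497, -0.133]
wrist_force: [-0.3, 1.2, -0.5]
width: 0.649
grip_force: 60.1
```

{"method": "drive_tool", "body": {
  "rows": [
    [0,0,0,0,0.0007,0,0.4],
    [0,0,0,0,0,0,0.4],
    [0,0,0,0,0,0,0.4]
  ]
}}

```text
time: 17.48
tool_pos: [0.6059, 0.2062, 0.0828]
tcp_rot: [0.425, 2.498, -0.134]
wrist_force: [-0.7, -0.9, -0.8]
width: 0.648
grip_force: 60.2
```

{"method": "drive_tool", "body": {
  "rows": [
    [0,0,0,0,0.0007,0,0.4],
    [0,0,0,0,0,0,0.4],
    [0,0,0,0,0,0,0.4]
  ]
}}

```text
time: 17.73
tool_pos: [0.606, 0.2064, 0.0827]
tcp_rot: [0.425, 2.498, -0.135]
wrist_force: [-0.8, -2.6, 1.4]
width: 0.649
grip_force: 60.3
```

{"method": "drive_tool", "body": {
  "rows": [
    [0,0,0,0,0.0007,0,0.4],
    [0,0,0,0,0,0,0.4],
    [0,0,0,0,0,0,0.4]
  ]
}}

```text
time: 17.98
tool_pos: [0.606, 0.2064, 0.0826]
tcp_rot: [0.426, 2.498, -0.137]
wrist_force: [-1.9, -4.9, 1.4]
width: 0.65
grip_force: 60.6
```

Run:
```python
from jig import *
p,Rm=target(0,0,.0);go(p,Rm)
```

```text
turn [-0.1   0.15  0.03] shift before turn [ 0.0004 -0.002  -0.0021] after turn [ 0.0004 -0.002  -0.0021]
t 17.98 q [ 0.53  0.17  2.16 -0.91  0.59  0.02] pos [0.606  0.2064 0.0826] F [-1.9 -4.9  1.4] T [-0.88  0.55 -0.41] w 0.65 grip 60.6
```

{"method": "drive_tool", "body": {
  "rows": [
    [0,0,0,0.0003,0,0.0004,0.4],
    [0,0,0,-0.0006,0,0.0004,0.4],
    [0,0,0,0,0,0,0.4],
    [0,0,0,0,0,0,0.4]
  ]
}}

```text
time: 18.32
tool_pos: [0.6065, 0.2063, 0.0821]
tcp_rot: [0.426, 2.498, -0.137]
wrist_force: [-4.5, -4.9, 3.9]
width: 0.65
grip_force: 61.0
```

{"method": "drive_tool", "body": {
  "rows": [
    [0,0,0,-0.0006,0,0.0004,0.4],
    [0,0,0,0,0,0,0.4],
    [0,0,0,0,0,0,0.4]
  ]
}}

```text
time: 18.57
tool_pos: [0.607, 0.2061, 0.0822]
tcp_rot: [0.426, 2.498, -0.137]
wrist_force: [-5.6, -3.8, 4.9]
width: 0.646
grip_force: 61.1
```

Run:
```python
from jig import *
p,Rm=target(0,0,.0);go(p,Rm)
```

```text
turn [-0.1   0.13  0.03] shift before turn [ 0.001 -0.002 -0.003] after turn [ 0.001 -0.002 -0.003]
t 18.57 q [ 0.53  0.17  2.15 -0.91  0.59  0.02] pos [0.607  0.2061 0.0822] F [-5.6 -3.8  4.9] T [-0.98  1.07 -0.38] w 0.646 grip 61.1
```

{"method": "drive_tool", "body": {
  "rows": [
    [0,0,0,-0.0006,0,0.0004,0.4],
    [0,0,0,0,0,0,0.4],
    [0,0,0,0,0,0,0.4]
  ]
}}

```text
time: 18.82
tool_pos: [0.6071, 0.2061, 0.0821]
tcp_rot: [0.425, 2.499, -0.137]
wrist_force: [-11.1, -3.0, 7.8]
width: 0.643
grip_force: 61.7
```

{"method": "drive_tool", "body": {
  "rows": [
    [0,0,0,-0.0006,0,0.0004,0.4],
    [0,0,0,0,0,0,0.4],
    [0,0,0,0,0,0,0.4]
  ]
}}

```text
time: 19.07
tool_pos: [0.6072, 0.2061, 0.0821]
tcp_rot: [0.426, 2.499, -0.137]
wrist_force: [-15.6, -1.9, 11.3]
width: 0.648
grip_force: 62.4
```

Run:
```python
from jig import *
p,Rm=target(0,0,.0);go(p,Rm)
from yaw import *
yaw()
import pickle
v={n:read_camera(n) for n in("scene","top")}
a=v["top"]["color"][175:255,110:210,::-1];b=v["scene"]["color"][170:270,310:430,::-1]
cv2.imwrite("pics/g5.png",np.hstack([cv2.resize(a,(350,350),interpolation=2),cv2.resize(b,(420,350),interpolation=2)]))
```

```text
turn [-0.09  0.08  0.04] shift before turn [ 0.0012 -0.0021 -0.0032] after turn [ 0.0012 -0.002  -0.0032]
t 19.07 q [ 0.53  0.17  2.15 -0.91  0.59  0.01] pos [0.6072 0.2061 0.0821] F [-15.6  -1.9  11.3] T [-0.85  2.   -0.37] w 0.648 grip 62.4
panel top centre [ 0.5943  0.21   -0.3231] err 43.6 area 206 expected 249
from final in jig axes [0.0019 0.0002]
```

View pics/g5.png

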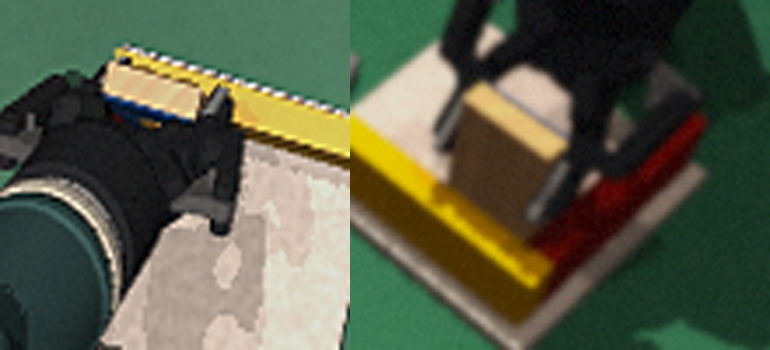

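The panel is pressed into the corner: the bare back is on the yellow fence and its +y edge is at the red fence (crops (150,90) and (515,170)). I'll check flushness in yaw with small turns about the vertical, easing the x-force a little at the same time.

```bash
cat > w.py <<'E'
from jig import *
from workcell import read_camera
Rj=J[:3,:3];L=[]
for i in range(6):
    s=status.read_state();L.append(np.r_[Rj.T@s["wrist_force"],Rj.T@s["torque"]]);read_camera("top")
m=R.from_rotvec(s["tcp_rot"]).as_matrix()
print("F,T jig",np.mean(L,0).round(2),"sd",np.std(L,0).round(2),"tool yaw deg",round(np.degrees(np.arctan2(-m[0,1],m[1,1])),3),"roll",round(np.degrees(np.arcsin(m[2,1])),3),"pitch",round(np.degrees(np.arcsin(-m[2,2])),3),"pos jig",(Rj.T@(s["tool_pos"]-J[:3,3])).round(4),round(float(s["time"]),2))
E
python3 w.py
```

```text
F,T jig [-13.9   -6.7   11.46  -1.4    1.57  -0.43] sd [0.36 0.45 0.3  0.04 0.02 0.02] tool yaw deg -19.358 roll -0.096 pitch 54.917 pos jig [0.0665 0.0327 0.0821] 19.47
```

{"method": "drive_tool", "body": {
  "rows": [
    [-0.17,0,-0.25,0,0,0,0.4],
    [0,0,0,0,0,0,0.4],
    [0,0,0,0,0,0,0.4]
  ]
}}

```text
time: 19.77
tool_pos: [0.6073, 0.2062, 0.082]
tcp_rot: [0.42, 2.5, -0.134]
wrist_force: [-13.2, -1.1, 10.6]
width: 0.644
grip_force: 61.9
```

```bash
python3 w.py
```

```text
F,T jig [-12.7   -5.78  10.35  -1.22   1.49  -0.61] sd [0.36 0.4  0.51 0.03 0.02 0.03] tool yaw deg -19.095 roll -0.05 pitch 54.932 pos jig [0.0665 0.0328 0.082 ] 20.02
```

{"method": "drive_tool", "body": {
  "rows": [
    [-0.17,0,-0.25,0,0,0,0.4],
    [0,0,0,0,0,0,0.4],
    [0,0,0,0,0,0,0.4]
  ]
}}

```text
time: 20.32
tool_pos: [0.6073, 0.2062, 0.082]
tcp_rot: [0.414, 2.501, -0.132]
wrist_force: [-13.9, -0.9, 10.0]
width: 0.65
grip_force: 62.0
```

```bash
python3 w.py
```

```text
F,T jig [-13.03  -5.36  10.33  -1.22   1.55  -0.74] sd [0.3  0.12 0.47 0.01 0.01 0.03] tool yaw deg -18.813 roll -0.038 pitch 54.94 pos jig [0.0665 0.0329 0.082 ] 20.57
```

{"method": "drive_tool", "body": {
  "rows": [
    [-0.17,0,-0.25,0,0,0,0.4],
    [0,0,0,0,0,0,0.4],
    [0,0,0,0,0,0,0.4]
  ]
}}

```text
time: 20.87
tool_pos: [0.6074, 0.2064, 0.0821]
tcp_rot: [0.407, 2.502, -0.129]
wrist_force: [-10.9, 0.1, 6.1]
width: 0.648
grip_force: 61.4
```

```bash
python3 w.py
```

```text
F,T jig [-11.9   -5.14   8.33  -0.95   1.35  -0.71] sd [0.77 0.78 1.06 0.09 0.06 0.04] tool yaw deg -18.507 roll -0.014 pitch 54.937 pos jig [0.0666 0.0331 0.082 ] 21.12
```

{"method": "drive_tool", "body": {
  "rows": [
    [-0.17,0,-0.25,0,0,0,0.4],
    [0,0,0,0,0,0,0.4],
    [0,0,0,0,0,0,0.4]
  ]
}}

```text
time: 21.42
tool_pos: [0.6074, 0.2064, 0.082]
tcp_rot: [0.401, 2.503, -0.127]
wrist_force: [-13.1, -1.2, 8.8]
width: 0.65
grip_force: 62.0
```

```bash
python3 w.py
```

```text
F,T jig [-11.98  -4.91   8.81  -1.04   1.48  -0.74] sd [0.35 0.46 0.27 0.03 0.03 0.03] tool yaw deg -18.206 roll -0.015 pitch 54.941 pos jig [0.0665 0.0331 0.082 ] 21.67
```

{"method": "drive_tool", "body": {
  "rows": [
    [0.57,0,0.82,0,0,0,0.4],
    [0.57,0,0.82,0,0,0,0.4],
    [0,0,0,0,0,0,0.4],
    [0,0,0,0,0,0,0.4]
  ]
}}

```text
time: 22.05
tool_pos: [0.6075, 0.2062, 0.0821]
tcp_rot: [0.442, 2.496, -0.142]
wrist_force: [-13.1, -1.8, 8.7]
width: 0.647
grip_force: 61.7
```

```bash
python3 w.py
```

```text
F,T jig [-11.17  -6.47   8.72  -1.22   1.28  -0.31] sd [0.4  0.44 0.3  0.04 0.02 0.04] tool yaw deg -20.122 roll -0.092 pitch 54.907 pos jig [0.0667 0.0329 0.0821] 22.3
```

The torque saturates at both ends, and the pressure is centred at a tool yaw of about -19.2°. Returning there.

{"method": "drive_tool", "body": {
  "rows": [
    [-0.52,0,-0.75,0,0,0,0.4],
    [0,0,0,0,0,0,0.4],
    [0,0,0,0,0,0,0.4],
    [0,0,0,0,0,0,0.4],
    [0,0,0,0,0,0,0.4]
  ]
}}

```text
time: 22.77
tool_pos: [0.6078, 0.2063, 0.0821]
tcp_rot: [0.423, 2.499, -0.135]
wrist_force: [-10.4, -1.7, 7.1]
width: 0.645
grip_force: 61.4
```

```bash
python3 w.py; python3 -c "
from yaw import *
yaw()
import cv2
b=read_camera('scene')['color'][150:280,290:430,::-1]
cv2.imwrite('pics/g6.png',cv2.resize(b,(640,594),interpolation=2))"
```

```text
F,T jig [-9.56 -5.16  7.49 -1.04  1.15 -0.49] sd [0.35 0.21 0.34 0.04 0.04 0.05] tool yaw deg -19.239 roll -0.046 pitch 54.91 pos jig [0.0669 0.0331 0.0821] 23.02
panel top centre [ 0.5945  0.2101 -0.3212] err 41.8 area 207 expected 249
from final in jig axes [0.0021 0.0003]
```

View pics/g6.png

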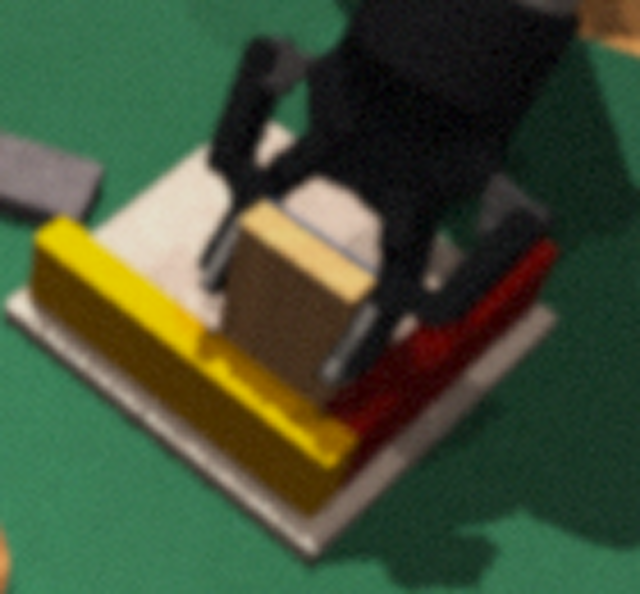

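Everything is seated: the panel stands upright against both fences. A similar small pitch check follows, for flushness over the fence height.

{"method": "drive_tool", "body": {
  "rows": [
    [0,-0.5,0,0.0002,0,-0.0001,0.4],
    [0,0,0,0,0,0,0.4],
    [0,0,0,0,0,0,0.4]
  ]
}}

```text
time: 23.42
tool_pos: [0.6077, 0.2064, 0.0821]
tcp_rot: [0.422, 2.49, -0.136]
wrist_force: [-10.1, -2.6, 7.0]
width: 0.647
grip_force: 61.6
```

```bash
python3 w.py
```

```text
F,T jig [-8.14 -4.57  6.83 -1.02  1.17 -0.46] sd [0.33 0.61 0.59 0.02 0.04 0.03] tool yaw deg -19.236 roll -0.038 pitch 54.4 pos jig [0.0668 0.0332 0.0821] 23.67
```

{"method": "drive_tool", "body": {
  "rows": [
    [0,-0.5,0,0.0002,0,-0.0001,0.4],
    [0,0,0,0,0,0,0.4],
    [0,0,0,0,0,0,0.4]
  ]
}}

```text
time: 23.97
tool_pos: [0.6078, 0.2065, 0.0822]
tcp_rot: [0.42, 2.481, -0.138]
wrist_force: [-8.3, -2.6, 6.4]
width: 0.65
grip_force: 61.6
```

```bash
python3 w.py
```

```text
F,T jig [-7.15 -5.09  6.54 -0.93  0.99 -0.45] sd [0.23 0.73 0.54 0.02 0.04 0.03] tool yaw deg -19.238 roll -0.02 pitch 53.883 pos jig [0.0668 0.0333 0.0822] 24.22
```

{"method": "drive_tool", "body": {
  "rows": [
    [0,-0.5,0,0.0002,0,-0.0001,0.4],
    [0,0,0,0,0,0,0.4],
    [0,0,0,0,0,0,0.4]
  ]
}}

```text
time: 24.52
tool_pos: [0.6077, 0.2065, 0.0823]
tcp_rot: [0.419, 2.472, -0.139]
wrist_force: [-8.7, -3.5, 6.9]
width: 0.649
grip_force: 61.7
```

```bash
python3 w.py
```

```text
F,T jig [-7.25 -5.13  7.06 -0.92  0.94 -0.48] sd [0.58 0.55 0.18 0.04 0.01 0.02] tool yaw deg -19.243 roll -0.01 pitch 53.37 pos jig [0.0667 0.0333 0.0823] 24.77
```

```bash
python3 -c "
from yaw import *
yaw();yaw()"
```

```text
panel top centre [ 0.5939  0.2105 -0.3449] err 43.0 area 206 expected 248
from final in jig axes [0.0014 0.0004]
panel top centre [ 0.5939  0.2105 -0.3449] err 43.0 area 206 expected 248
from final in jig axes [0.0014 0.0004]
```

{"method": "drive_tool", "body": {
  "rows": [
    [0,0.35,0,-0.0003,0,0.0002,0.4],
    [0,0.35,0,-0.0003,0,0.0002,0.4],
    [0,0,0,0,0,0,0.4],
    [0,0,0,0,0,0,0.4],
    [0,0,0,0,0,0,0.4],
    [0,0,0,0,0,0,0.4]
  ]
}}

```text
time: 25.42
tool_pos: [0.608, 0.2064, 0.0822]
tcp_rot: [0.422, 2.485, -0.137]
wrist_force: [-10.6, -2.4, 7.7]
width: 0.648
grip_force: 62.0
```

```bash
python3 w.py;python3 -c "
from yaw import *
yaw()"
```

```text
F,T jig [-9.51 -5.47  7.65 -0.93  1.09 -0.58] sd [0.35 0.33 0.35 0.04 0.02 0.04] tool yaw deg -19.254 roll -0.007 pitch 54.096 pos jig [0.0671 0.0333 0.0822] 25.67
panel top centre [ 0.5947  0.2101 -0.327 ] err 41.5 area 207 expected 248
from final in jig axes [0.0023 0.0004]
```

```bash
python3 -c "
from workcell import workorder
print(workorder.finish_job())"
```

```text
the job is handed in; nothing more can be done
None
```

The job is handed in: the blue panel stands upright in the jig corner on its bottom edge, painted face away from the yellow fence, still gripped and pressed at about 10 N on the yellow fence and 5 N on the red; flushness was judged from forces and images only, and I saw no bystander disturbed.

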